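# Make up the adult and hatchling dragon kits

## Robot

A 6-joint arm with a two-finger parallel gripper is mounted at the origin on the work surface. World frame = base frame: x ahead of the robot, y to its left, z up, the work surface at z = 0. Lengths are in mm, angles in rad, forces in N, time in s.
With the tool pointing down it reaches from about 350 to 800 mm from the base axis. Payload 7.3 kg.
Tool frame: the origin (TCP) lies midway between the tips of the shut fingers; the grasp point (between the pads) lies 19 mm behind it; z points along the fingers, x is the direction in which the jaws open and shut, and the axes are right-handed (so a half turn about z gives the same grasp; the last joint's range is limited). The gripper opens to 85 mm and grips with 20 to 120 N. Pads are 22 mm wide; open, the fingers measure 114 mm over their backs; the gripper's body (76 mm by 85 mm) begins 54 mm behind the grasp point. The pads swing forward as they close: fully open they stand 13 mm farther back than shut.
Start: joints at [1.068, 0.342, 1.524, -0, 1.275, -0.146], TCP at [183.357, 491.96, 231.322] pointing down, gripper open.
Joint ranges: [-2.53, 2.53], [-0.77, 2.02], [0.04, 2.7], [-1, 4.14], [0.28, 2.66], [-3.11, 3.11]. Speed limits (rad/s): [2.57, 2.57, 3.14, 3.14, 3.14, 3.14].

## Interface

Orientations are given as [roll, pitch, yaw] about the fixed x, y, z axes, in that order (R = Rz(yaw) Ry(pitch) Rx(roll)).
In Python, from rig import robot gives the robot as it stands. The module is installed in compiled form; this text tells all that it offers.
- The arm moves only by the tool servo_tool, never from a script. Its argument "steps" is a list that holds one entry, the list of rows, each a list of 5 numbers: the shift along the tool's x, y, z in cm, then the turn about the tool's z in degrees, then the finger opening in cm, from 0 to 8.54. In form: [[[x, y, z, yaw, grip], ...]]. A call has 1 to 20 rows; each row shifts and turns the commanded pose from where the row before left it, along the tool's axes as they then stand; what a row does not reach is not made up. A row lasts 1/8 s, in which the tool goes at most 62.5 mm and 10.7 degrees, less where a joint would pass 70% of its speed; a pose out of reach is approached as far as the arm can. A call is refused whole if a number of a shift passes 6.25 or a number of a turn 10.7, either way. A call with a gripper value outside its range is refused whole. The fingers move at their own pace and stop on an object; "newtons" is the grip in N (left out, the last holds). Time passes only in rows, so rows that do not move let the fingers close. It gives the time, the measured TCP pose, the force and the opening at its end, in the units of the state.
- robot.get_state(): the state, without advancing time (a new reading comes with each control period).
- robot.get_image(name): name is "side" or "top"; returns a dict with "pixels" (420x560x3 uint8, blue, green, red), "fx", "fy", "cx", "cy" (pixels), "cam_to_world" (4x4, takes a point from camera to world coordinates). Camera axes: x right, y down, z forward; pixel columns grow to the right and rows downward; lengths in mm; the calibration is good to about 2 mm. A picture is of the moment at which its call begins. There is no depth.
- robot.hand_in(): hands the job in, once; it reports no verdict.
The state is a dict: "time": time; "qpos": joint angles; "joint_velocities": joint speeds; "tau": joint torques, N m; "eef_pos": TCP position; "orientation": TCP orientation; "force": force on the tool from outside, world axes, zero at the start; "moment": the same for the moment, N m; "opening": finger opening in mm.
Only numpy, scipy, OpenCV 4.12 (cv2) and the standard library are available. Lean on these libraries where they do the work, as an engineer would, in place of code of your own. Each camera call takes 0.05 s, during which the arm holds its last target.

## Task

Make up the two feeding kits for the bearded dragons. The large tray (three compartments) is the adult's: stand the large round dish in its big square compartment, the tall jar in the smaller square one and lay the red scoop lengthwise in the long channel; the small tray (two compartments) is the hatchling's: stand the small round dish in its larger compartment and the short jar in the smaller one. Set everything flat on the tray floors, upright, without dropping the ceramic dishes, and leave the square dish and the lamp guard where they are.

Things in the scene. Friction and masses are not known exactly. Their poses are not given: they have to be found in the camera images.
- adult_tray: Large wooden tray, dark floor, fixed, 171 (x) x 183 (y) mm. Origin: centre of underside, z up. Floor 3 mm thick; walls and dividers 8 mm above the shelf. Centres in its own axes: long channel along y, 62 wide, 175 long, at x -50.5, y 0; big square compartment 98 x 98 at x 32.5, y 38.5; smaller square 74 x 74 at x 44.5, y -50.5 (solid 24 mm ledge on its -x side). Left or right, yaw to 0.15 rad.
- hatchling_tray: Small wooden tray, dark floor, fixed, 92 (x) x 155 (y) mm. Origin: centre of underside, z up. Floor 3 mm thick; walls and dividers 8 mm above the shelf. Centres in its own axes: larger compartment 84 x 84 at x 0, y 31.5; smaller 60 x 60 at x 12, y -43.5 (a solid 24 mm ledge on its -x side). Left or right, yaw to 0.15 rad.
- large_dish_mid (a point): Large round white ceramic dish, open on top, 68 mm across, 32 high, nearly upright sides, wall 5 mm, about 0.16 kg. Point: on its axis, half-way up (16 mm). z up.
- small_dish_mid (a point): Small round white ceramic dish, open on top, 54 mm across, 28 high, nearly upright sides, wall 5 mm, about 0.10 kg. Point: on its axis, half-way up (14 mm). z up.
- tall_jar_mid (a point): Tall closed white plastic jar with grey screw cap, 44 mm across, 70 high, about 0.12 kg, upright. Point: on its axis, half-way up (35 mm). z up.
- short_jar_mid (a point): Short closed white plastic jar with grey screw cap, 32 mm across, 42 high, about 0.04 kg, upright. Point: on its axis, half-way up (21 mm). z up.
- scoop_handle (a point): Red plastic scoop, 120 mm long, lying flat, 0.06 kg. Point: middle of its bar handle, 16 mm above the surface it lies on; x points along the scoop to its bowl, z up. Handle 16 wide, 18 high (top 25 above the surface), from 36 mm behind the point to 26 ahead; bowl, open on top and in front, from 26 to 84 ahead, 40 wide, 28 high.
- square_dish: Square white ceramic dish, 56 x 56 mm, 30 high, loose, a spare that stays where it is. Origin: centre of its underside.
- lamp_guard: Chrome wire lamp guard, a round dome 108 mm across, 80 high, loose, at the far side; stays where it is. Origin: centre of its underside.
Mind the look-alikes: they are no part of the job. What is shaped like the hatchling_tray but green or pink is not meant.

How it is judged:
By the outcome, as a careful person would: the job done as asked, in the order asked, and still so for the second after the job is handed in, with the robot touching nothing.
It also fails if it takes over 134 s, if anything falls off the work surface, if the arm or the gripper's body presses on something with over 40 N, if the wrist force passes 120 N, or if a joint passes its speed limit or range.

## Working session

There is one attempt and no reset: what is moved stays moved. The work goes in short steps, Python scripts to look and compute and a tool call to move; the robot and the scene stay as the last step left them, time stands still between calls to the robot, and variables do not carry over. Pictures are saved under pics/ and viewed, and the job is handed in when it is done.

Besides the shell and the picture viewer there is one more tool, called after "Emit:" as name([rows], argument=value, ...), one row to a line, values as JSON. servo_tool: Moves the arm, as the interface text tells. Its arguments: {"type":"object","properties":{"steps":{"type":"array","items":{"type":"array","items":{"type":"array","items":{"type":"number"}}}},"newtons":{"type":"number"}},"required":["steps"]}

```bash
mkdir -p pics
python3 - <<'E'
from rig import robot
import cv2,numpy as np
for n in("top","side"):
    d=robot.get_image(n); cv2.imwrite(f"pics/{n}0.png",d["pixels"]); print(n,d["fx"],d["fy"],d["cx"],d["cy"]);print(np.round(d["cam_to_world"],4).tolist())
s=robot.get_state()
for k in s: print(k,np.round(s[k],3).tolist())
E
```

```text
top 505.0239609977817 505.0239609977817 276.8289280024354 213.6525943606492
[[-0.0226, -0.9853, 0.1696, 254.9748], [-0.9997, 0.0221, -0.005, -125.8822], [0.0012, -0.1696, -0.9855, 1619.7031], [0.0, 0.0, 0.0, 1.0]]
side 460.5190722285025 460.5190722285025 276.7302008665375 210.84906927048755
[[0.9876, -0.1302, 0.0881, 426.7421], [-0.156, -0.7421, 0.6519, -916.8454], [-0.0195, -0.6575, -0.7532, 925.5002], [0.0, 0.0, 0.0, 1.0]]
time 0.1
qpos [1.068, 0.343, 1.525, 0.0, 1.275, -0.146]
joint_velocities [0.0, -0.001, -0.003, 0.0, -0.001, 0.001]
tau [0.001, -43.445, -24.649, -0.0, 0.005, 0.0]
eef_pos [183.169, 491.614, 230.699]
orientation [-3.141, 0.001, 1.214]
force [-0.129, -0.056, -0.269]
moment [-0.059, 0.011, 0.036]
opening 85.353
```

View pics/top0.png

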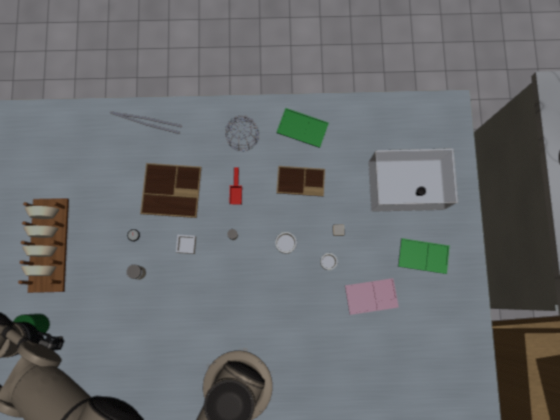

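View pics/side0.png

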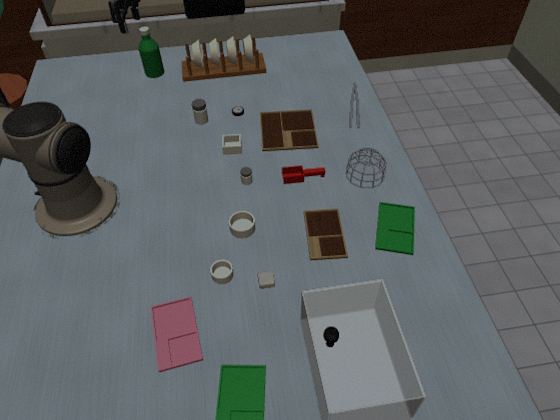

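```bash
cat > h.py <<'E'
from rig import robot
import cv2,numpy as np
def img(n):
    d=robot.get_image(n); d["M"]=np.array(d["cam_to_world"]); return d
def ray(d,u,v):
    M=d["M"]; r=M[:3,:3]@np.array([(u-d["cx"])/d["fx"],(v-d["cy"])/d["fy"],1.]); return M[:3,3],r/np.linalg.norm(r)
def onz(d,u,v,z):
    o,r=ray(d,u,v); return o+r*(z-o[2])/r[2]
def proj(d,P):
    M=d["M"]; p=M[:3,:3].T@(np.array(P,float)-M[:3,3]); return d["fx"]*p[0]/p[2]+d["cx"],d["fy"]*p[1]/p[2]+d["cy"]
def tri(d1,p1,d2,p2):
    o1,r1=ray(d1,*p1);o2,r2=ray(d2,*p2)
    A=np.stack([r1,-r2],1); t=np.linalg.lstsq(A,o2-o1,rcond=None)[0]
    a=o1+r1*t[0];b=o2+r2*t[1]; return (a+b)/2,np.linalg.norm(a-b)
def crop(d,x0,y0,w,h,s,name):
    c=cv2.resize(d["pixels"][y0:y0+h,x0:x0+w],None,fx=s,fy=s,interpolation=cv2.INTER_CUBIC)
    for i in range(0,w,10): cv2.putText(c,str(x0+i),(i*s,8),0,.3,(0,255,255),1) if i%20==0 else 0; cv2.line(c,(i*s,10),(i*s,14),(0,255,255),1)
    for i in range(0,h,10): cv2.putText(c,str(y0+i),(0,i*s+4),0,.3,(0,255,255),1); 
    cv2.imwrite(f"pics/{name}.png",c)
E
python3 - <<'E'
from h import *
t=img("top");s=img("side")
crop(t,110,150,130,140,5 if 0 else 4,"c1")
crop(t,220,150,140,130,5,"c2")
crop(s,180,90,160,120,5,"c3")
crop(s,200,190,160,110,5,"c4")
E
```

```text
(no output)
```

View pics/c1.png

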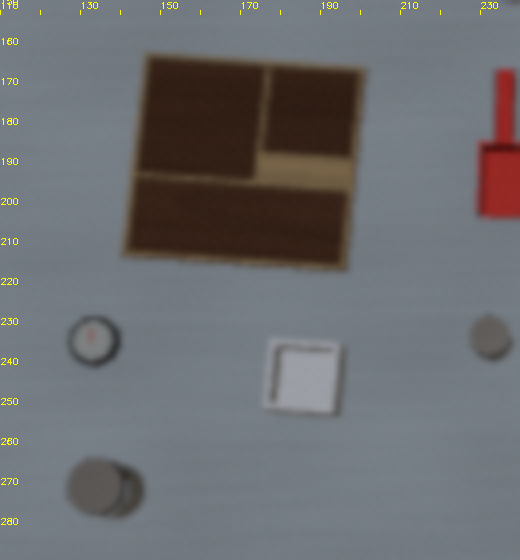

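View pics/c2.png

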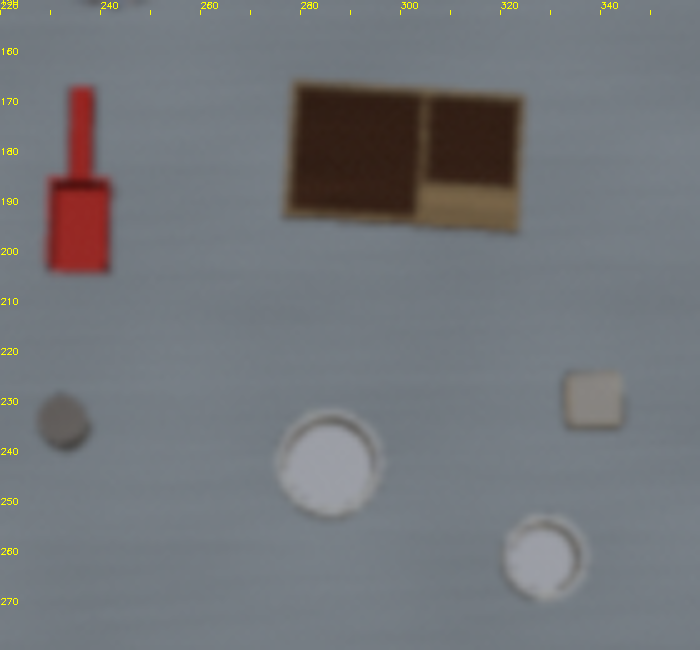

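View pics/c3.png

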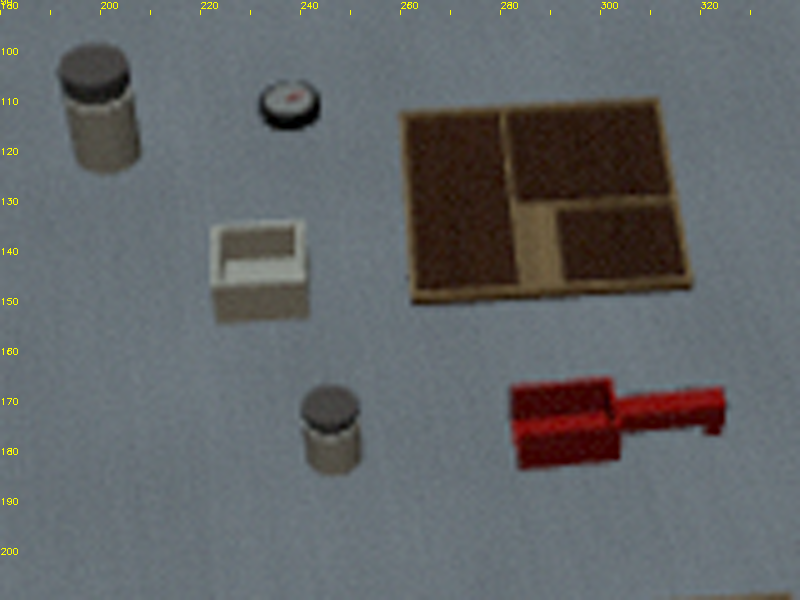

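View pics/c4.png

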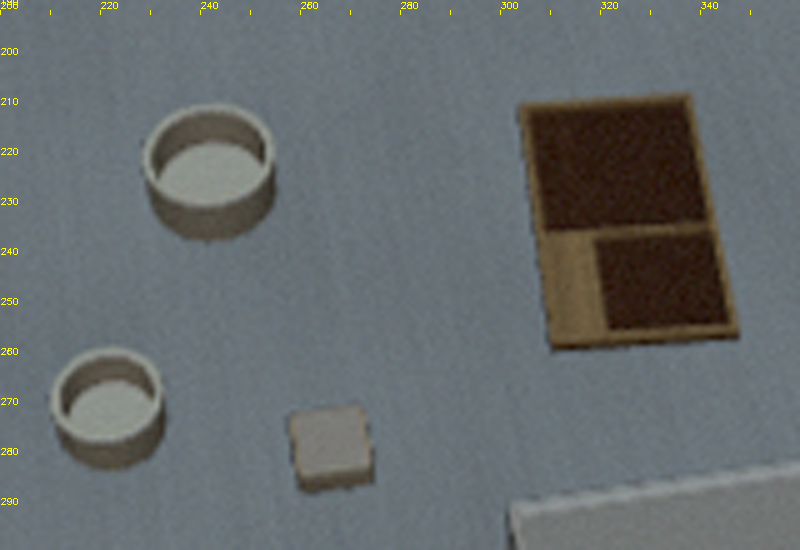

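Run:
```python
from h import *
t=img("top");s=img("side")
def c1(X,Y):return (110+X/4-.375,150+Y/4-.375)
def c2(X,Y):return (220+X/5-.4,150+Y/5-.4)
def c3(X,Y):return (180+X/5-.4,90+Y/5-.4)
def c4(X,Y):return (200+X/5-.4,190+Y/5-.4)
O={'large':(c2(330,463),c4(208.5,155)),'small':(c2(545,557.5),c4(107,395)),'tall':(c1(95.5,486.5),c3(94.5,64)),'short':(c2(63,418),c3(330,403)),
'hend':(c2(81.5,87),c3(723,391)),}
for k,(a,b) in O.items():
    p,e=tri(t,a,s,b); print(k,p.round(1),round(e,1), 'onz top',onz(t,*a,p[2])[:2].round(1))
A=[(147,54),(366,68),(346,269),(122,256)];As=[(659,98),(692,281),(413,297),(402,112)]
H=[(294,81),(524,96),(518,234),(284,217)];Hs=[(691,94),(738,331),(552,342),(519,104)]
for n,L,Ls,f,g in(('A',A,As,c1,c3),('H',H,Hs,c2,c4)):
    P=[]
    for a,b in zip(L,Ls):
        p,e=tri(t,f(*a),s,g(*b)); P.append(p); print(n,p.round(1),round(e,1),onz(t,*f(*a),8)[:2].round(1),onz(s,*g(*b),8)[:2].round(1))
    P=np.array(P); print('c',P.mean(0).round(1))
    d=(P[0]+P[1]-P[2]-P[3])[:2]; w=(P[0]+P[3]-P[1]-P[2])[:2]; print(np.linalg.norm(d)/2,np.linalg.norm(w)/2,np.arctan2(d[1],d[0]),np.arctan2(-w[0],w[1]))
for nm,q in(('bowlL',c2(48,272)),('bowlR',c2(111,272)),('hL',c2(68,87)),('hR',c2(95,87))): print(nm,onz(t,*q,26)[:2].round(1))
```

```text
large [ 436.9 -159.5   30.8] 1.5 onz top [ 436.2 -159.6]
small [ 374.5 -293.5   26.2] 1.4 onz top [ 373.8 -293.6]
tall [354.7 307.7  71.2] 3.5 onz top [352.9 307.4]
short [467.7   7.9  43.9] 1.6 onz top [466.9   7.8]
hend [687.   -4.4  27.6] 2.5 onz top [685.7  -4.4]
A [712.4 291.6   8.9] 3.6 [710.7 291.7] [714.5 293.3]
A [695.7 111.3   8.8] 2.0 [694.8 111.4] [697.  112.5]
A [528.5 127.1   8.6] 2.0 [527.5 127.1] [529.5 128. ]
A [544.7 308.6   7.8] 4.7 [542.3 308.4] [547.1 309.1]
c [620.3 209.7   8.5]
168.23858902122515 181.6328008956225 -0.09777132062414597 -0.09075284439071934
H [ 693.2 -142.9    8.5] 2.7 [ 692.  -142.8] [ 694.8 -142.2]
H [ 679.8 -294.1    5.8] 1.6 [ 678.4 -293.9] [ 680.1 -295.5]
H [ 588.  -286.4    7.3] 3.8 [ 585.9 -286.4] [ 589.8 -286.5]
H [ 602.1 -134.2    8.6] 3.1 [ 600.6 -134.2] [ 603.8 -133.4]
c [ 640.8 -214.4    7.6]
91.84503416730736 152.36963909136173 -0.08945741217698829 -0.09026056494367124
bowlL [564.1  18.3]
bowlR [563.1 -22.2]
hL [686.3   4.5]
hR [685.9 -13.1]
```

```bash
cat > d.py <<'E'
import sys
from h import *
from scipy.spatial.transform import Rotation as Ro
s=robot.get_state(); p=np.array(s["eef_pos"]); R=Ro.from_euler('xyz',s["orientation"])
print('t',round(s["time"],2),'tcp',p.round(1),'yaw',round(s["orientation"][2],3),'rp',np.round(s["orientation"][:2],3),'F',np.round(s["force"],1),'op',round(s["opening"],1),'q6',round(s["qpos"][5],2))
for a in sys.argv[1:]:
    v=[float(k) for k in a.split(',')]
    print(a,'-> tool cm',(R.inv().apply(np.array(v[:3])-p)/10).round(2), ('turn deg %.1f'%(-np.degrees(v[3]-s["orientation"][2])) if len(v)>3 else ''))
    p=np.array(v[:3])
E
python3 d.py
```

```text
t 0.3 tcp [183.3 491.8 231.1] yaw 1.214 rp [-3.142  0.   ] F [-0.3 -0.5 -0.1] op 85.4 q6 -0.15
```

Emit:
servo_tool([
  [[0,0,0,-7.5,8.54],[0,0,0,-7.5,8.54],[0,0,0,0,8.54]],
], newtons=40)

```text
time: 0.68
eef_pos: [183.3, 491.9, 231.3]
orientation: [-3.142, 0.0, 1.475]
force: [0.3, -0.4, -0.1]
opening: 85.4
```

```bash
python3 d.py 440,200,160 437,-159.5,90
```

```text
t 0.68 tcp [183.3 491.9 231.3] yaw 1.475 rp [-3.142  0.   ] F [ 0.3 -0.4 -0.1] op 85.4 q6 -0.41
440,200,160 -> tool cm [-26.59  28.35   7.13] 
437,-159.5,90 -> tool cm [-35.81   3.15   7.  ]
```

Emit:
servo_tool([
  [[-3.3,3.5,0.9,0,8.54],[-3.3,3.5,0.9,0,8.54],[-3.3,3.5,0.9,0,8.54],[-3.3,3.5,0.9,0,8.54],[-3.3,3.5,0.9,0,8.54],[-3.3,3.5,0.9,0,8.54],[-3.3,3.5,0.9,0,8.54],[-3.3,3.5,0.9,0,8.54],[-4.5,0.4,0.9,0,8.54],[-4.5,0.4,0.9,0,8.54],[-4.5,0.4,0.9,0,8.54],[-4.5,0.4,0.9,0,8.54],[-4.5,0.4,0.9,0,8.54],[-4.5,0.4,0.9,0,8.54],[-4.5,0.4,0.9,0,8.54],[-4.5,0.4,0.9,0,8.54],[0,0,0,0,8.54],[0,0,0,0,8.54]],
])

```text
time: 2.92
eef_pos: [434.5, -158.4, 87.2]
orientation: [-3.141, -0.001, 1.474]
force: [-0.1, -0.5, -0.2]
opening: 85.2
```

```bash
python3 d.py 437,-159.5,60
python3 - <<'E'
from h import *
t=img("top");s=img("side")
for d in(t,s):
    for z in (0,60,90): print(np.round(proj(d,[437,-159.5,z]),1),end=' ')
a=cv2.resize(t["pixels"][195:295,226:346],None,fx=4,fy=4,interpolation=2)
b=cv2.resize(s["pixels"][150:250,190:290],None,fx=4,fy=4,interpolation=2)
cv2.imwrite("pics/g1.png",np.hstack([a[:400,:400],b]))
E
```

```text
t 2.92 tcp [ 434.5 -158.4   87.2] yaw 1.474 rp [-3.141e+00 -1.000e-03] F [-0.1 -0.5 -0.2] op 85.2 q6 -1.99
437,-159.5,60 -> tool cm [-0.09  0.26  2.72] 
[285.4 243. ] [285.7 240.9] [285.9 239.7] [242.  228.3] [240.1 213.2] [239.2 205.1]
```

View pics/g1.png

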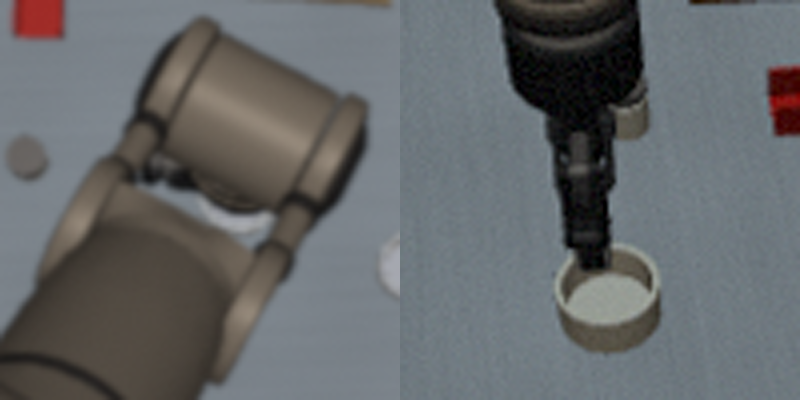

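Emit:
servo_tool([
  [[-0.1,0.26,2,0,8.54],[0,0,2,0,8.54],[0,0,1.8,0,8.54],[0,0,1.2,0,8.54],[0,0,0.8,0,8.54],[0,0,0.6,0,8.54],[0,0,0,0,8.54],[0,0,0,0,8.54]],
])

```text
time: 4.03
eef_pos: [437.5, -160.2, 3.6]
orientation: [3.141, 0.0, 1.476]
force: [-0.6, -0.3, 1.1]
opening: 85.2
```

```bash
python3 d.py 437,-159.5,3
python3 - <<'E'
from h import *
s=img("side")
b=cv2.resize(s["pixels"][170:250,190:290],None,fx=6,fy=6,interpolation=2)
cv2.imwrite("pics/g2.png",b)
E
```

```text
t 4.03 tcp [ 437.5 -160.2    3.6] yaw 1.476 rp [3.141 0.   ] F [-0.6 -0.3  1.1] op 85.2 q6 -1.99
437,-159.5,3 -> tool cm [ 0.06 -0.05  0.06]
```

View pics/g2.png

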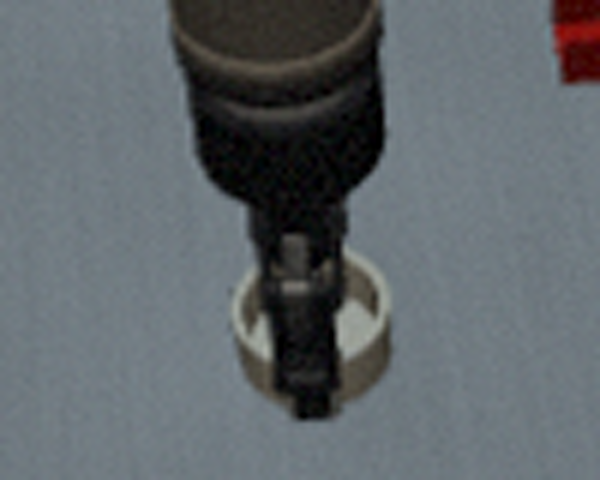

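Emit:
servo_tool([
  [[0.06,-0.05,0,0,6.4],[0,0,0,0,6.4],[0,0,0,0,6.4],[0,0,0,0,6.4],[0,0,0,0,6.4],[0,0,0,0,6.4]],
], newtons=40)

```text
time: 4.82
eef_pos: [436.9, -159.4, 3.9]
orientation: [3.141, 0.0, 1.476]
force: [-0.4, 0.4, 5.8]
opening: 65.2
```

```bash
python3 d.py
```

```text
t 4.83 tcp [ 436.9 -159.4    3.9] yaw 1.476 rp [3.141 0.   ] F [-0.4  0.4  5.8] op 65.2 q6 -1.99
```

Emit:
servo_tool([
  [[0,0,0,0,5.5],[0,0,0,0,5.5],[0,0,0,0,5.5]],
])

```text
time: 5.2
eef_pos: [436.9, -159.4, 3.9]
orientation: [3.141, 0.0, 1.476]
force: [-1.0, 1.3, 6.4]
opening: 65.3
```

Emit:
servo_tool([
  [[0,0,-0.5,0,5.5],[0,0,-1.0,0,5.5],[0,0,-2,0,5.5],[0,0,-2,0,5.5],[0,0,0,0,5.5]],
])

```text
time: 5.82
eef_pos: [437.8, -159.9, 59.8]
orientation: [3.138, 0.001, 1.476]
force: [0.4, 0.2, -0.6]
opening: 65.2
```

```bash
python3 d.py 570,40,120 657,244.5,100
python3 - <<'E'
from h import *
s=img("side");t=img("top")
b=cv2.resize(s["pixels"][150:250,190:290],None,fx=4,fy=4,interpolation=2)
a=cv2.resize(t["pixels"][195:295,226:326],None,fx=4,fy=4,interpolation=2)
cv2.imwrite("pics/g3.png",np.hstack([a,b]))
E
```

```text
t 5.83 tcp [ 437.8 -159.9   59.8] yaw 1.476 rp [3.138e+00 1.000e-03] F [ 0.4  0.2 -0.6] op 65.2 q6 -1.99
570,40,120 -> tool cm [21.15 11.29 -6.02] 
657,244.5,100 -> tool cm [21.19  6.72  1.99]
```

View pics/g3.png

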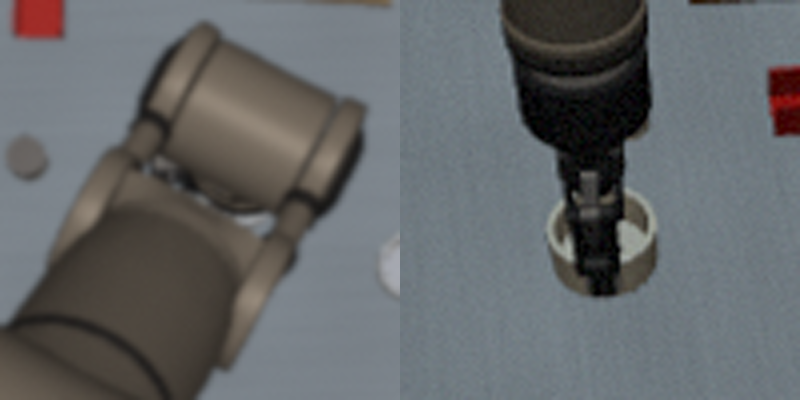

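Emit:
servo_tool([
  [[3.5,1.9,-1,0,5.5],[3.5,1.9,-1,0,5.5],[3.5,1.9,-1,0,5.5],[3.5,1.9,-1,0,5.5],[3.5,1.9,-1,0,5.5],[3.5,1.9,-1,0,5.5],[3.5,1.1,0.3,0,5.5],[3.5,1.1,0.3,0,5.5],[3.5,1.1,0.3,0,5.5],[3.5,1.1,0.3,0,5.5],[3.5,1.1,0.3,0,5.5],[3,1.1,0.3,0,5.5],[0.5,0,0,0,5.5],[0,0,0,0,5.5],[0,0,0,0,5.5]],
])

```text
time: 7.8
eef_pos: [655.5, 240.5, 100.1]
orientation: [-3.141, 0.0, 1.475]
force: [0.4, -1.0, -0.9]
opening: 65.0
```

```bash
python3 d.py 656.5,245,40
python3 - <<'E'
from h import *
s=img("side");t=img("top")
b=cv2.resize(s["pixels"][60:160,240:340],None,fx=4,fy=4,interpolation=2)
a=cv2.resize(t["pixels"][140:240,126:226],None,fx=4,fy=4,interpolation=2)
cv2.imwrite("pics/g4.png",np.hstack([a,b]))
E
```

```text
t 7.8 tcp [655.5 240.5 100.1] yaw 1.475 rp [-3.141  0.   ] F [ 0.4 -1.  -0.9] op 65.0 q6 -1.23
656.5,245,40 -> tool cm [0.46 0.06 6.01]
```

View pics/g4.png

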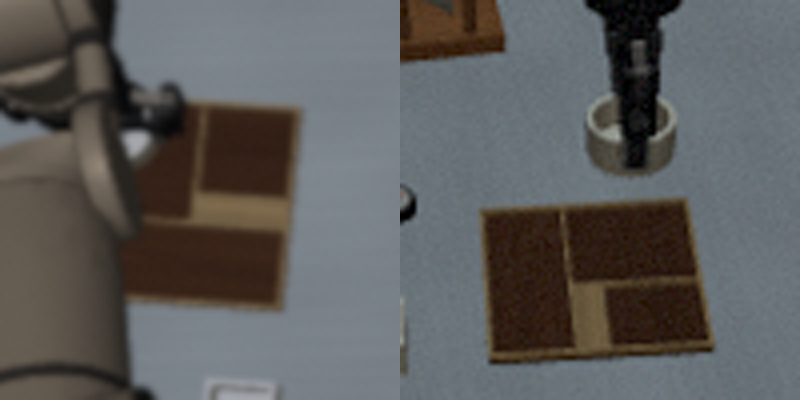

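Emit:
servo_tool([
  [[0.46,0.06,2,0,5.5],[0,0,2,0,5.5],[0,0,2,0,5.5],[0,0,1.5,0,5.5],[0,0,0.8,0,5.5],[0,0,0.5,0,5.5],[0,0,0,0,5.5],[0,0,0,0,5.5]],
])

```text
time: 8.9
eef_pos: [657.3, 246.2, 13.1]
orientation: [3.14, -0.001, 1.476]
force: [-0.5, -1.2, -2.0]
opening: 65.2
```

```bash
python3 d.py 656.3,245,7
python3 - <<'E'
from h import *
s=img("side")
crop(s,240,90,100,80,6,"g5")
E
```

```text
t 8.9 tcp [657.3 246.2  13.1] yaw 1.476 rp [ 3.14e+00 -1.00e-03] F [-0.5 -1.2 -2. ] op 65.2 q6 -1.23
656.3,245,7 -> tool cm [-0.13 -0.09  0.61]
```

View pics/g5.png

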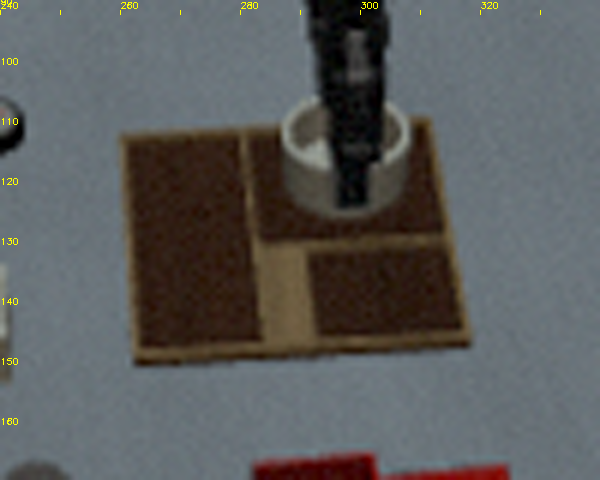

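Emit:
servo_tool([
  [[-0.1,-0.05,0.2,0,5.5],[0,0,0.2,0,5.5],[0,0,0.1,0,5.5],[0,0,0,0,5.5],[0,0,0,0,5.5]],
])

```text
time: 9.57
eef_pos: [656.3, 245.2, 7.3]
orientation: [3.141, -0.0, 1.476]
force: [-0.5, -0.2, -1.1]
opening: 65.5
```

Emit:
servo_tool([
  [[0,0,0.1,0,5.5],[0,0,0,0,5.5],[0,0,0,0,5.5]],
])

```text
time: 9.95
eef_pos: [656.4, 245.3, 7.0]
orientation: [3.141, -0.0, 1.476]
force: [-2.5, -0.1, 5.5]
opening: 65.6
```

Emit:
servo_tool([
  [[0,0,0,0,6.8],[0,0,0,0,7.1],[0,0,0,0,7.5],[0,0,0,0,7.8],[0,0,0,0,7.8],[0,0,0,0,7.8],[0,0,-0.5,0,7.8],[0,0,-1,0,7.8],[0,0,-2,0,7.8],[0,0,-4,0,7.8],[0,0,-5,0,8.54],[0,0,0,0,8.54]],
])

```text
time: 11.45
eef_pos: [659.2, 246.0, 138.8]
orientation: [3.13, -0.004, 1.476]
force: [-0.0, 0.0, 0.8]
opening: 85.3
```

```bash
python3 d.py 500,255,130 354.5,307.5,110
python3 - <<'E'
from h import *
s=img("side")
crop(s,180,80,160,90,5,"g6")
E
```

```text
t 11.45 tcp [659.2 246.  138.8] yaw 1.476 rp [ 3.13  -0.004] F [-0.   0.   0.8] op 85.3 q6 -1.23
500,255,130 -> tool cm [ -0.62 -15.94   0.7 ] 
354.5,307.5,110 -> tool cm [  3.84 -15.     1.85]
```

View pics/g6.png

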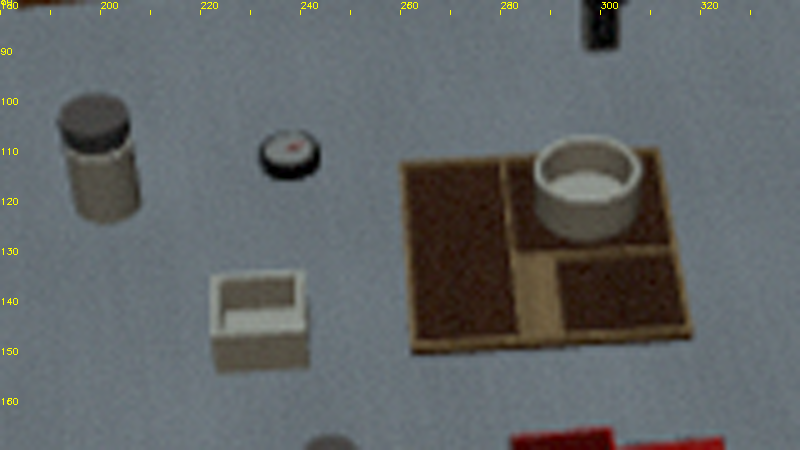

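Emit:
servo_tool([
  [[-0.15,-4,0.2,0,8.54],[-0.15,-4,0.2,0,8.54],[-0.15,-4,0.2,0,8.54],[-0.15,-4,0.2,0,8.54],[0.95,-3.75,0.4,0,8.54],[0.95,-3.75,0.4,0,8.54],[0.95,-3.75,0.4,0,8.54],[0.95,-3.75,0.4,0,8.54],[0,0,0,0,8.54],[0,0,0,0,8.54]],
])

```text
time: 12.75
eef_pos: [351.1, 306.5, 107.4]
orientation: [3.141, -0.0, 1.476]
force: [0.4, 0.4, 0.2]
opening: 85.6
```

```bash
python3 d.py 354.5,307.5,25
python3 - <<'E'
from h import *
s=img("side")
crop(s,150,50,120,90,6,"g7")
E
```

```text
t 12.75 tcp [351.1 306.5 107.4] yaw 1.476 rp [ 3.141 -0.   ] F [0.4 0.4 0.2] op 85.6 q6 -0.92
354.5,307.5,25 -> tool cm [0.13 0.32 8.24]
```

View pics/g7.png

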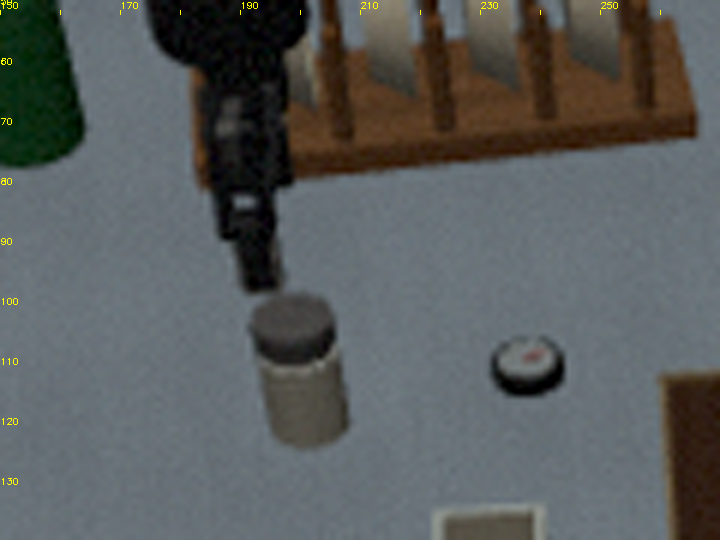

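Emit:
servo_tool([
  [[0.13,0.32,1,0,8.54],[0,0,2,0,8.54],[0,0,2,0,8.54],[0,0,2,0,8.54],[0,0,1.5,0,8.54],[0,0,0.7,0,8.54],[0,0,0,0,8.54],[0,0,0,0,8.54]],
])

```text
time: 13.8
eef_pos: [354.5, 307.6, 15.7]
orientation: [3.141, -0.001, 1.476]
force: [0.6, 0.2, -0.1]
opening: 85.7
```

Emit:
servo_tool([
  [[0,0,0,0,6],[0,0,0,0,5.5],[0,0,0,0,5],[0,0,0,0,4],[0,0,0,0,3.5],[0,0,0,0,3.5],[0,0,0,0,3.5],[0,0,0,0,3.5]],
])

```text
time: 14.8
eef_pos: [354.2, 307.7, 15.8]
orientation: [3.141, -0.001, 1.476]
force: [-1.6, 0.3, 6.3]
opening: 43.3
```

```bash
python3 d.py 354.5,307.5,25
python3 - <<'E'
from h import *
s=img("side")
crop(s,150,50,120,90,6,"g8")
E
```

```text
t 14.8 tcp [354.2 307.7  15.8] yaw 1.476 rp [ 3.141e+00 -1.000e-03] F [-1.6  0.3  6.3] op 43.3 q6 -0.92
354.5,307.5,25 -> tool cm [-0.02  0.03 -0.92]
```

View pics/g8.png

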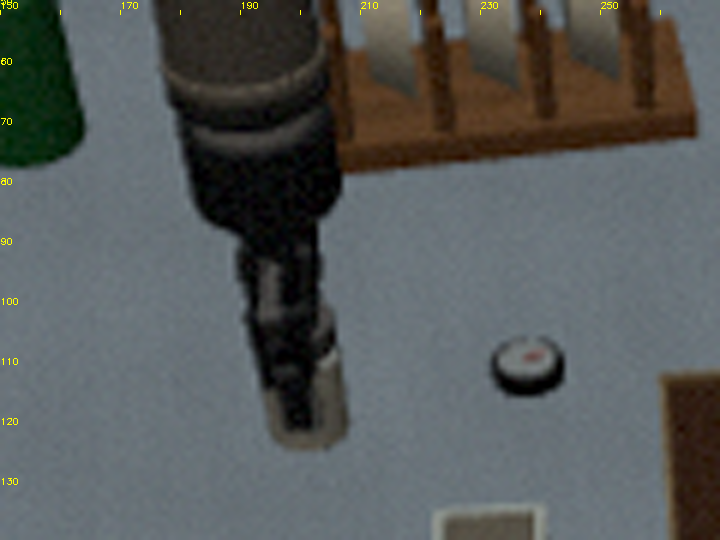

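Emit:
servo_tool([
  [[0,0,-0.5,0,3.5],[0,0,-1.5,0,3.5],[0,0,-3,0,3.5],[0,0,-3,0,3.5],[0,0,-1,0,3.5],[0,0,0,0,3.5]],
])

```text
time: 15.6
eef_pos: [354.1, 307.4, 105.3]
orientation: [3.141, -0.0, 1.476]
force: [-0.1, -0.1, -1.5]
opening: 43.1
```

```bash
python3 d.py 658,155,100
```

```text
t 15.6 tcp [354.1 307.4 105.3] yaw 1.476 rp [ 3.141 -0.   ] F [-0.1 -0.1 -1.5] op 43.1 q6 -0.92
658,155,100 -> tool cm [-12.29  31.7    0.54]
```

Emit:
servo_tool([
  [[-0.5,1.5,0,0,3.5],[-1.5,3.8,0,0,3.5],[-1.6,4,0,0,3.5],[-1.6,4,0.1,0,3.5],[-1.6,4,0.1,0,3.5],[-1.6,4,0.1,0,3.5],[-1.6,4,0.1,0,3.5],[-1.4,3.9,0.1,0,3.5],[-0.9,2.5,0,0,3.5],[0,0,0,0,3.5],[0,0,0,0,3.5],[0,0,0,0,3.5]],
])

```text
time: 17.1
eef_pos: [657.1, 155.3, 99.9]
orientation: [-3.14, 0.0, 1.477]
force: [0.2, 0.1, -1.4]
opening: 43.2
```

```bash
python3 d.py 658,155,30
python3 - <<'E'
from h import *
s=img("side")
crop(s,230,70,120,90,6,"g9")
E
```

```text
t 17.1 tcp [657.1 155.3  99.9] yaw 1.477 rp [-3.14  0.  ] F [ 0.2  0.1 -1.4] op 43.2 q6 -1.36
658,155,30 -> tool cm [-0.02  0.1   6.99]
```

View pics/g9.png

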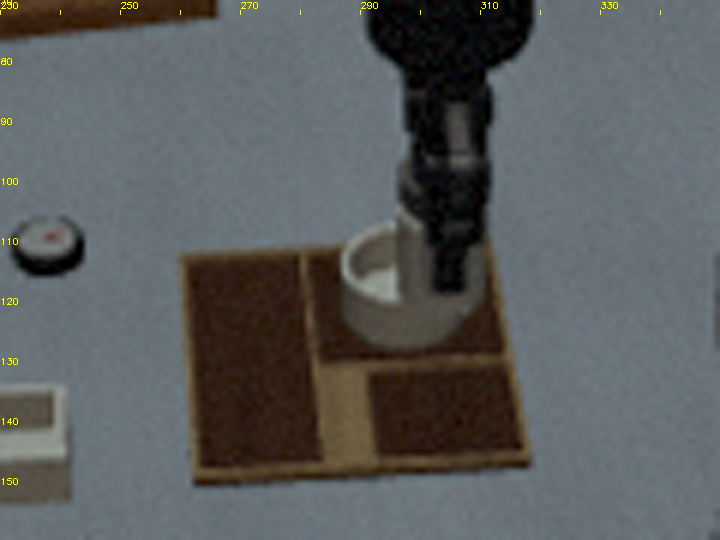

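Emit:
servo_tool([
  [[0,0.2,2,0,3.5],[0,0,2,0,3.5],[0,0,1.7,0,3.5],[0,0,1.2,0,3.5],[0,0,0.7,0,3.5],[0,0,0,0,3.5],[0,0,0,0,3.5]],
])

```text
time: 18.02
eef_pos: [660.4, 154.8, 25.0]
orientation: [3.14, -0.0, 1.476]
force: [0.7, -0.2, -0.3]
opening: 42.8
```

```bash
python3 d.py 659,155,19
python3 - <<'E'
from h import *
s=img("side")
crop(s,230,70,120,90,6,"g10")
E
```

```text
t 18.02 tcp [660.4 154.8  25. ] yaw 1.476 rp [ 3.14 -0.  ] F [ 0.7 -0.2 -0.3] op 42.8 q6 -1.36
659,155,19 -> tool cm [ 0.   -0.14  0.6 ]
```

View pics/g10.png

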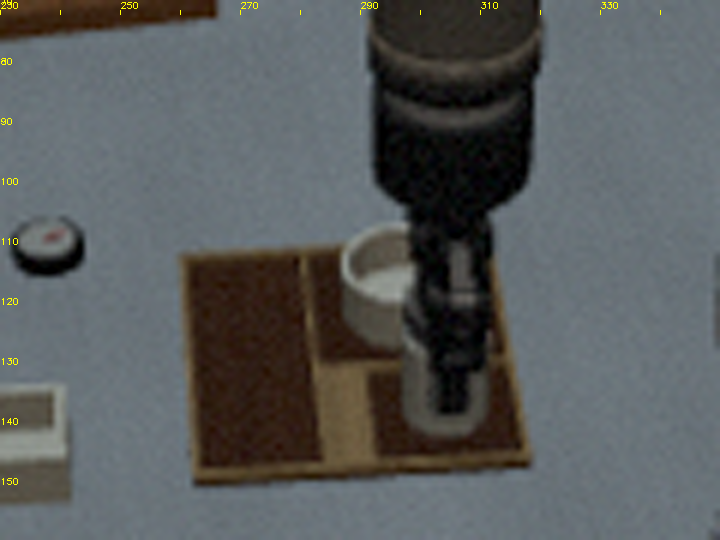

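Jar is well inside the smaller square. Lower and release.

Emit:
servo_tool([
  [[0,-0.1,0.2,0,3.5],[0,0,0.2,0,3.5],[0,0,0.1,0,3.5],[0,0,0.1,0,3.5],[0,0,0,0,3.5],[0,0,0,0,3.5]],
])

```text
time: 18.82
eef_pos: [658.9, 154.8, 18.8]
orientation: [3.141, -0.0, 1.476]
force: [-3.8, -0.7, 5.4]
opening: 43.4
```

Emit:
servo_tool([
  [[0,0,0,0,4.7],[0,0,0,0,5.2],[0,0,0,0,5.6],[0,0,0,0,5.6],[0,0,0,0,5.6],[0,0,-1,0,5.6],[0,0,-2,0,5.6],[0,0,-4,0,5.6],[0,0,-4,0,5.6],[0,0,-1,0,5.6],[0,0,0,0,5.6]],
])

```text
time: 20.2
eef_pos: [659.2, 154.9, 139.6]
orientation: [3.139, -0.001, 1.476]
force: [0.1, 0.2, -0.3]
opening: 55.8
```

```bash
python3 d.py
python3 - <<'E'
from h import *
s=img("side");t=img("top")
crop(s,230,90,120,100,6,"g11")
crop(t,130,150,120,80,6,"g12")
E
```

```text
t 20.2 tcp [659.2 154.9 139.6] yaw 1.476 rp [ 3.139e+00 -1.000e-03] F [ 0.1  0.2 -0.3] op 55.8 q6 -1.36
```

View pics/g11.png

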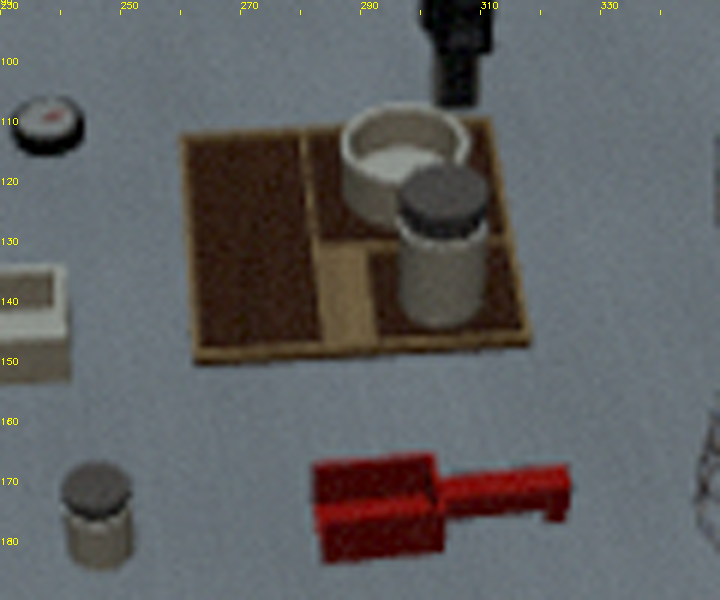

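View pics/g12.png

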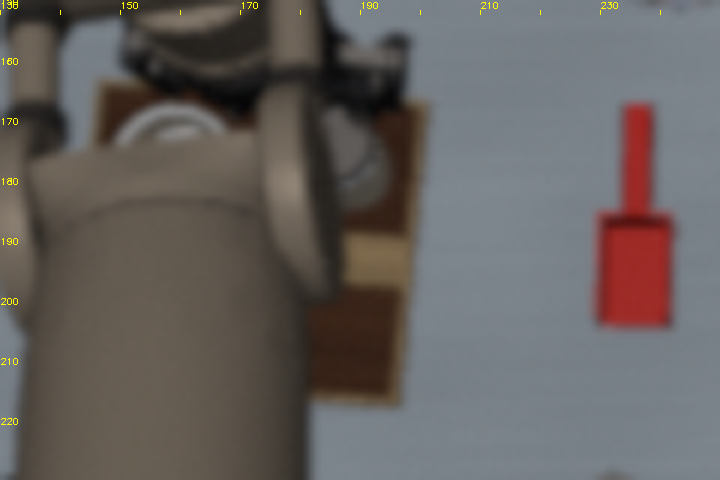

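Emit:
servo_tool([
  [[0,0,0,-4.3,5.5],[0,0,0,0,5]],
])

```text
time: 20.55
eef_pos: [658.2, 154.8, 136.6]
orientation: [-3.139, 0.0, 1.55]
force: [-0.2, 1.2, -0.2]
opening: 50.0
```

```bash
python3 d.py 642,-3.5,90
python3 - <<'E'
from h import *
t=img("top"); print(onz(t,242,133,40))
E
```

```text
t 20.55 tcp [658.2 154.8 136.6] yaw 1.55 rp [-3.139  0.   ] F [-0.2  1.2 -0.2] op 50.0 q6 -1.43
642,-3.5,90 -> tool cm [-15.85  -1.28   4.67] 
[796.31076468 -26.29429683  40.        ]
```

Emit:
servo_tool([
  [[-3,-0.3,0,0,5],[-4,-0.3,1,0,5],[-4,-0.3,1.5,0,5],[-3.4,-0.3,1.5,0,5],[-1.5,-0.1,0.7,0,5],[0,0,0,0,5],[0,0,0,0,5]],
])

```text
time: 21.48
eef_pos: [643.2, -2.6, 91.8]
orientation: [3.141, -0.0, 1.551]
force: [0.9, 0.6, 0.5]
opening: 49.7
```

```bash
python3 d.py 642,-3.5,5
python3 - <<'E'
from h import *
s=img("side")
crop(s,260,120,100,80,6,"g13")
E
```

```text
t 21.48 tcp [643.2  -2.6  91.8] yaw 1.551 rp [ 3.141 -0.   ] F [0.9 0.6 0.5] op 49.7 q6 -1.68
642,-3.5,5 -> tool cm [-0.09 -0.13  8.68]
```

View pics/g13.png

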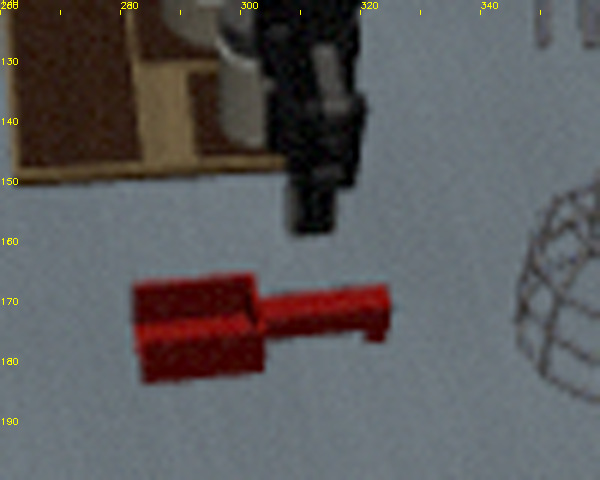

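Emit:
servo_tool([
  [[-0.09,-0.13,2,0,5],[0,0,2,0,5],[0,0,2,0,5],[0,0,1.4,0,5],[0,0,0.8,0,5],[0,0,0.4,0,5],[0,0,0,0,5],[0,0,0,0,5]],
])

```text
time: 22.52
eef_pos: [641.9, -4.8, 5.9]
orientation: [3.14, 0.0, 1.551]
force: [0.4, 0.3, 1.0]
opening: 50.0
```

Emit:
servo_tool([
  [[0,0,0,0,4],[0,0,0,0,3],[0,0,0,0,2],[0,0,0,0,1],[0,0,0,0,1],[0,0,0,0,1],[0,0,0,0,1],[0,0,0,0,1]],
])

```text
time: 23.52
eef_pos: [641.7, -4.7, 5.6]
orientation: [3.141, -0.0, 1.551]
force: [0.1, 2.4, 4.6]
opening: 15.1
```

```bash
python3 d.py 642,-3.5,5
python3 - <<'E'
from h import *
s=img("side")
crop(s,260,120,100,80,6,"g14")
E
```

```text
t 23.52 tcp [641.7  -4.7   5.6] yaw 1.551 rp [ 3.141 -0.   ] F [0.1 2.4 4.6] op 15.1 q6 -1.68
642,-3.5,5 -> tool cm [0.12 0.03 0.06]
```

View pics/g14.png

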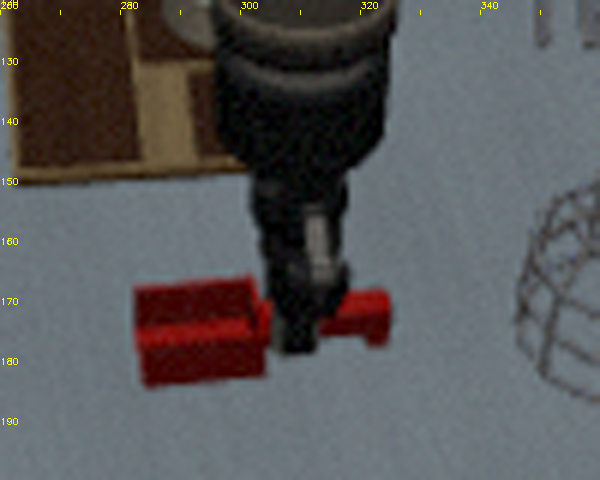

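Emit:
servo_tool([
  [[0,0,-0.5,0,1],[0,0,-1.5,0,1],[0,0,-2.5,0,1],[0,0,-2,0,1],[0,0,-1,10.4,1],[0,0,-1,10.4,1],[0,0,-1,10.4,1],[0,0,-1,10.4,1],[0,0,-1,10.4,1],[0,0,-1,10.4,1],[0,0,0,10.4,1],[0,0,0,10.4,1],[0,0,0,10.4,1],[0,0,0,0,1],[0,0,0,0,1]],
], newtons=60)

```text
time: 25.45
eef_pos: [641.4, -4.8, 130.6]
orientation: [3.142, -0.0, -0.079]
force: [0.7, 0.3, -1.2]
opening: 15.0
```

```bash
python3 d.py 568.6,199.3,90,-0.094
python3 - <<'E'
from h import *
s=img("side")
crop(s,260,80,120,100,6,"g15")
E
```

```text
t 25.45 tcp [641.4  -4.8 130.6] yaw -0.079 rp [ 3.142 -0.   ] F [ 0.7  0.3 -1.2] op 15.0 q6 -0.05
568.6,199.3,90,-0.094 -> tool cm [ -8.87 -19.77   4.06] turn deg 0.8
```

View pics/g15.png

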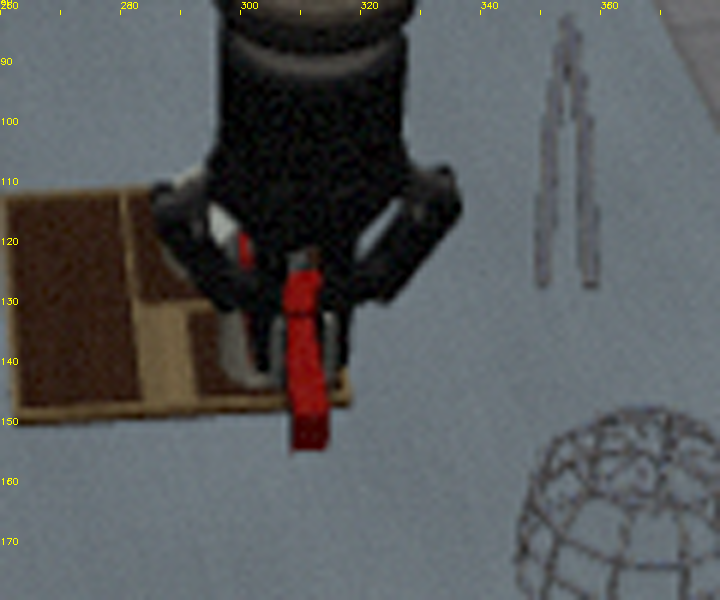

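Emit:
servo_tool([
  [[-0.5,-1.5,0,0.8,1],[-1.5,-3.5,0,0,1],[-2,-4,0,0,1],[-2,-4,0.5,0,1],[-1.7,-3.7,1,0,1],[-1,-2.3,1,0,1],[-0.2,-0.7,1,0,1],[0,0,0,0,1],[0,0,0,0,1]],
])

```text
time: 26.62
eef_pos: [572.2, 199.0, 95.5]
orientation: [3.142, -0.001, -0.098]
force: [0.9, -0.7, -1.1]
opening: 14.8
```

```bash
python3 d.py 568.6,199.3,20,-0.094
python3 - <<'E'
from h import *
s=img("side");t=img("top")
crop(s,230,70,120,100,6,"g16")
E
```

```text
t 26.62 tcp [572.2 199.   95.5] yaw -0.098 rp [ 3.142e+00 -1.000e-03] F [ 0.9 -0.7 -1.1] op 14.8 q6 0.31
568.6,199.3,20,-0.094 -> tool cm [-0.37  0.01  7.55] turn deg -0.2
```

View pics/g16.png

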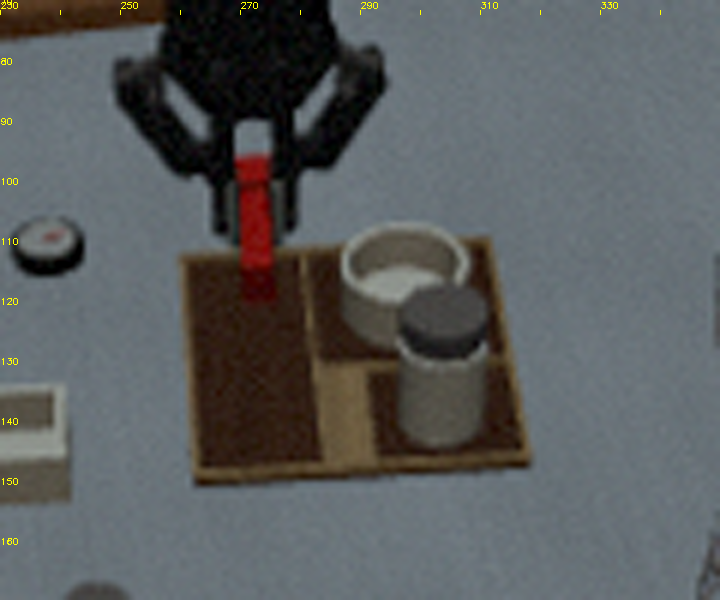

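Emit:
servo_tool([
  [[-0.37,0,2,-0.2,1],[0,0,2,0,1],[0,0,2,0,1],[0,0,1.4,0,1],[0,0,0.7,0,1],[0,0,0,0,1],[0,0,0,0,1]],
])

```text
time: 27.6
eef_pos: [568.5, 200.3, 15.0]
orientation: [-3.141, -0.001, -0.093]
force: [-0.2, 0.4, -0.1]
opening: 14.8
```

```bash
python3 d.py 568.6,199.3,9,-0.094
python3 - <<'E'
from h import *
s=img("side");t=img("top")
crop(s,230,70,120,100,6,"g17")
crop(t,130,150,100,80,6,"g18")
E
```

```text
t 27.6 tcp [568.5 200.3  15. ] yaw -0.093 rp [-3.141e+00 -1.000e-03] F [-0.2  0.4 -0.1] op 14.8 q6 0.3
568.6,199.3,9,-0.094 -> tool cm [0.02 0.1  0.6 ] turn deg 0.0
```

View pics/g17.png

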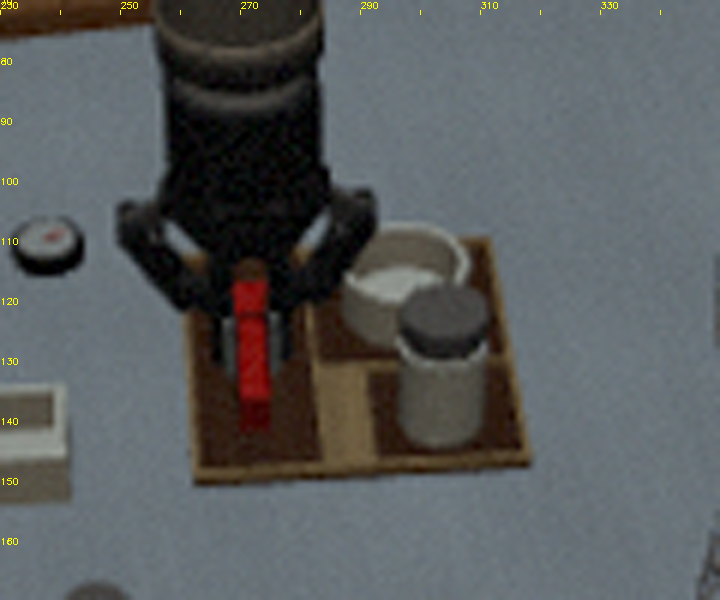

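View pics/g18.png

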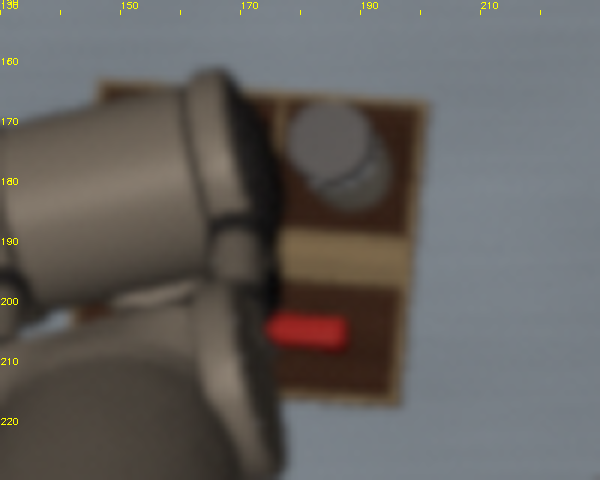

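Emit:
servo_tool([
  [[0,0,0.2,0,1],[0,0,0.2,0,1],[0,0,0.1,0,1],[0,0,0.1,0,1],[0,0,0,0,1],[0,0,0,0,1]],
])

```text
time: 28.45
eef_pos: [567.9, 200.2, 8.6]
orientation: [-3.142, -0.0, -0.093]
force: [-2.7, -1.3, 4.8]
opening: 15.0
```

Emit:
servo_tool([
  [[0,0,0,0,1.8],[0,0,0,0,2.2],[0,0,0,0,2.6],[0,0,0,0,2.6],[0,0,0,0,2.6],[0,0,-0.5,0,2.6],[0,0,-1,0,2.6],[0,0,-3,0,2.6],[0,0,-4,0,4],[0,0,-3,0,6],[0,0,0,0,8]],
], newtons=40)

```text
time: 29.82
eef_pos: [569.7, 200.7, 126.9]
orientation: [-3.14, -0.006, -0.093]
force: [0.1, -0.9, -0.2]
opening: 74.8
```

```bash
python3 d.py 460,-60,120 376,-293.5,90
python3 - <<'E'
from h import *
s=img("side");t=img("top")
crop(s,230,70,120,100,6,"g19")
E
```

```text
t 29.82 tcp [569.7 200.7 126.9] yaw -0.093 rp [-3.14  -0.006] F [ 0.1 -0.9 -0.2] op 74.8 q6 0.3
460,-60,120 -> tool cm [-8.5  26.97  0.58] 
376,-293.5,90 -> tool cm [-6.21 24.04  2.91]
```

View pics/g19.png

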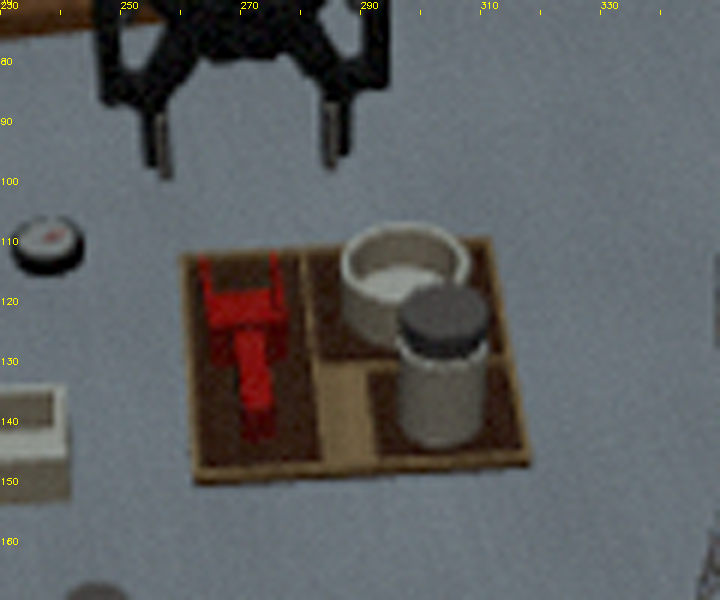

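Emit:
servo_tool([
  [[-1.4,4.5,0.1,0,8.5],[-1.4,4.5,0.1,0,8.5],[-1.4,4.5,0.1,0,8.5],[-1.4,4.5,0.1,0,8.5],[-1.4,4.5,0.1,0,8.5],[-1.5,4.5,0.1,0,8.5],[-1.2,4.8,0.6,0,8.5],[-1.2,4.8,0.6,0,8.5],[-1.2,4.8,0.6,0,8.5],[-1.2,4.8,0.6,0,8.5],[-1.2,3.8,0.5,0,8.5],[-0.2,1,0,0,8.5],[0,0,0,0,8.5],[0,0,0,0,8.5]],
])

```text
time: 31.68
eef_pos: [374.4, -292.5, 88.1]
orientation: [-3.141, 0.0, -0.092]
force: [0.3, 0.8, 0.2]
opening: 85.5
```

```bash
python3 d.py 375,-293.5,50
python3 - <<'E'
from h import *
s=img("side");t=img("top")
crop(s,180,210,120,80,6,"g20")
E
```

```text
t 31.68 tcp [ 374.4 -292.5   88.1] yaw -0.092 rp [-3.141  0.   ] F [0.3 0.8 0.2] op 85.5 q6 -0.73
375,-293.5,50 -> tool cm [0.07 0.09 3.81]
```

View pics/g20.png

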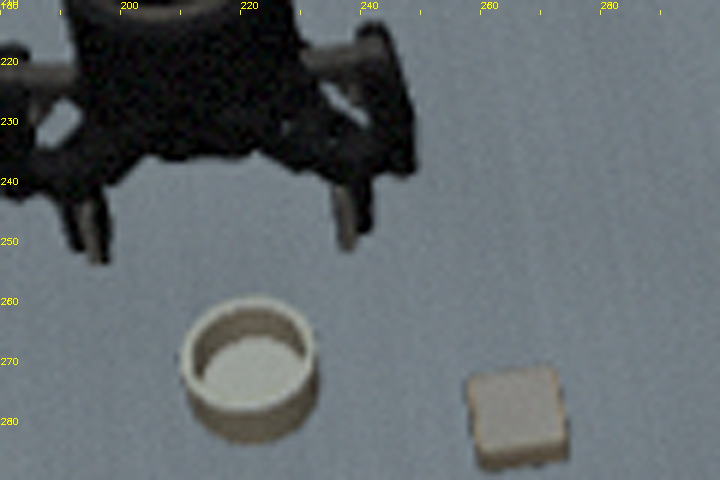

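Emit:
servo_tool([
  [[0.07,0.09,2,0,8.5],[0,0,2,0,8.5],[0,0,1.8,0,8.5],[0,0,1.3,0,8.5],[0,0,0.9,0,8.5],[0,0,0.45,0,8.5],[0,0,0,0,8.5],[0,0,0,0,8.5]],
])

```text
time: 32.78
eef_pos: [375.0, -295.0, 4.1]
orientation: [3.141, -0.001, -0.093]
force: [0.2, -0.7, 0.2]
opening: 84.8
```

```bash
python3 d.py 375,-293.5,3.5
python3 - <<'E'
from h import *
s=img("side");t=img("top")
crop(s,180,210,120,80,6,"g21")
E
```

```text
t 32.77 tcp [ 375.  -295.     4.1] yaw -0.093 rp [ 3.141e+00 -1.000e-03] F [ 0.2 -0.7  0.2] op 84.8 q6 -0.73
375,-293.5,3.5 -> tool cm [-0.01 -0.15  0.06]
```

View pics/g21.png

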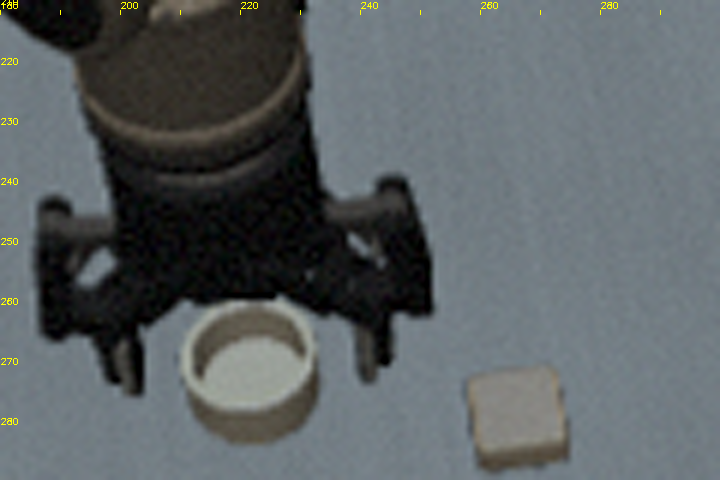

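Run:
```python
from h import *
s=img("side")
for P in([330,-299,17],[420,-291,17],[375,-293.5,28],[375,-293.5,0]): print(P,np.round(proj(s,P),1))
```

```text
[330, -299, 17] [202.4 275.5]
[420, -291, 17] [240.2 267.3]
[375, -293.5, 28] [220.8 268.2]
[375, -293.5, 0] [222.1 274.8]
```

Emit:
servo_tool([
  [[0,-0.15,0,0,7.5],[0,0,0,0,6.5],[0,0,0,0,5.7],[0,0,0,0,5],[0,0,0,0,4.4],[0,0,0,0,4.4],[0,0,0,0,4.4],[0,0,0,0,4.4]],
])

```text
time: 33.92
eef_pos: [374.8, -293.3, 4.3]
orientation: [3.142, 0.0, -0.093]
force: [-2.0, 0.8, 6.5]
opening: 52.9
```

Emit:
servo_tool([
  [[0,0,-0.5,0,4.4],[0,0,-1,0,4.4],[0,0,-2,0,4.4],[0,0,-3,0,4.4],[0,0,-1,0,4.4],[0,0,0,0,4.4]],
])

```text
time: 34.67
eef_pos: [375.1, -293.5, 79.2]
orientation: [3.141, -0.001, -0.093]
force: [-0.2, -0.1, -1.2]
opening: 52.3
```

```bash
python3 d.py 643.6,-183,80
python3 - <<'E'
from h import *
s=img("side");t=img("top")
crop(s,180,190,120,100,6,"g22")
E
```

```text
t 34.67 tcp [ 375.1 -293.5   79.2] yaw -0.093 rp [ 3.141e+00 -1.000e-03] F [-0.2 -0.1 -1.2] op 52.3 q6 -0.73
643.6,-183,80 -> tool cm [ 25.71 -13.51  -0.06]
```

View pics/g22.png

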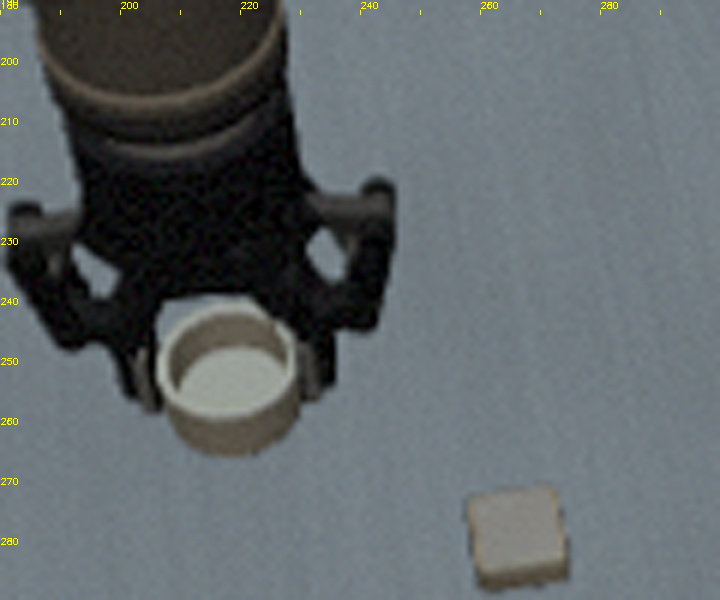

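Emit:
servo_tool([
  [[1.5,-0.8,0,0,4.4],[3.5,-1.8,0,0,4.4],[4.4,-2.3,0,0,4.4],[4.4,-2.3,0,0,4.4],[4.4,-2.3,0,0,4.4],[4,-2.2,0,0,4.4],[2.5,-1.3,0,0,4.4],[1,-0.5,0,0,4.4],[0,0,0,0,4.4],[0,0,0,0,4.4]],
])

```text
time: 36.02
eef_pos: [642.4, -183.3, 78.5]
orientation: [-3.141, 0.001, -0.094]
force: [-0.3, -0.9, -1.1]
opening: 52.2
```

```bash
python3 d.py 643.6,-183,14,-0.09
python3 - <<'E'
from h import *
s=img("side");t=img("top")
crop(s,270,160,110,100,6,"g23")
E
```

```text
t 36.02 tcp [ 642.4 -183.3   78.5] yaw -0.094 rp [-3.141e+00  1.000e-03] F [-0.3 -0.9 -1.1] op 52.2 q6 -0.3
643.6,-183,14,-0.09 -> tool cm [ 0.13 -0.04  6.45] turn deg -0.2
```

View pics/g23.png

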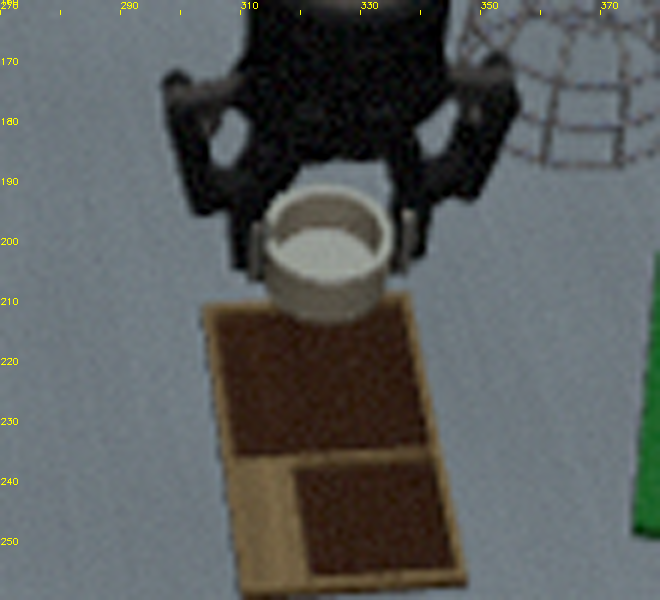

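Emit:
servo_tool([
  [[0.13,0,1.5,0,4.4],[0,0,2,0,4.4],[0,0,1.5,0,4.4],[0,0,1,0,4.4],[0,0,0.5,0,4.4],[0,0,0,0,4.4],[0,0,0,0,4.4]],
])

```text
time: 37.0
eef_pos: [645.1, -183.1, 14.5]
orientation: [3.141, -0.001, -0.093]
force: [-0.1, 0.9, -0.7]
opening: 52.5
```

```bash
python3 d.py 643.6,-183,7.5,-0.09
python3 - <<'E'
from h import *
s=img("side");t=img("top")
crop(s,270,160,110,100,6,"g24")
E
```

```text
t 37.0 tcp [ 645.1 -183.1   14.5] yaw -0.093 rp [ 3.141e+00 -1.000e-03] F [-0.1  0.9 -0.7] op 52.5 q6 -0.3
643.6,-183,7.5,-0.09 -> tool cm [-0.15  0.    0.7 ] turn deg -0.2
```

View pics/g24.png

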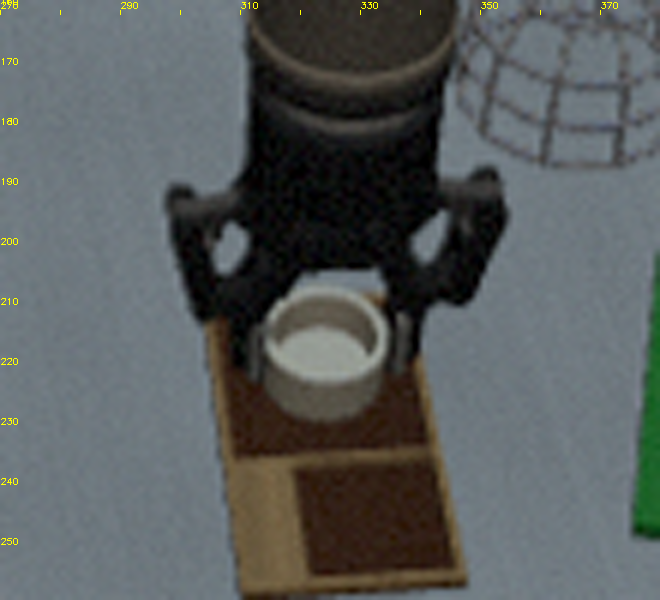

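Emit:
servo_tool([
  [[-0.15,0,0.2,0,4.4],[0,0,0.2,0,4.4],[0,0,0.1,0,4.4],[0,0,0.1,0,4.4],[0,0,0,0,4.4],[0,0,0,0,4.4]],
])

```text
time: 37.85
eef_pos: [643.2, -182.8, 7.8]
orientation: [-3.142, -0.0, -0.093]
force: [-0.2, 0.9, -2.2]
opening: 52.5
```

Emit:
servo_tool([
  [[0,0,0.1,0,4.4],[0,0,0,0,4.4],[0,0,0,0,4.4]],
])

```text
time: 38.22
eef_pos: [643.3, -182.9, 7.4]
orientation: [3.141, -0.001, -0.093]
force: [-0.8, -0.0, 4.6]
opening: 52.3
```

Emit:
servo_tool([
  [[0,0,0,0,5.5],[0,0,0,0,5.9],[0,0,0,0,6.4],[0,0,0,0,6.4],[0,0,0,0,6.4],[0,0,-0.5,0,6.4],[0,0,-1,0,6.4],[0,0,-3,0,6.4],[0,0,-3,0,6.4],[0,0,-2,0,6.4],[0,0,0,0,6.4]],
])

```text
time: 39.6
eef_pos: [644.4, -183.3, 104.5]
orientation: [3.14, -0.005, -0.093]
force: [0.0, -0.3, -0.3]
opening: 63.8
```

```bash
python3 d.py 468,8,85
python3 - <<'E'
from h import *
s=img("side");t=img("top")
crop(s,210,150,150,110,5,"g25")
E
```

```text
t 39.6 tcp [ 644.4 -183.3  104.5] yaw -0.093 rp [ 3.14  -0.005] F [ 0.  -0.3 -0.3] op 63.8 q6 -0.3
468,8,85 -> tool cm [-19.35 -17.41   1.83]
```

View pics/g25.png

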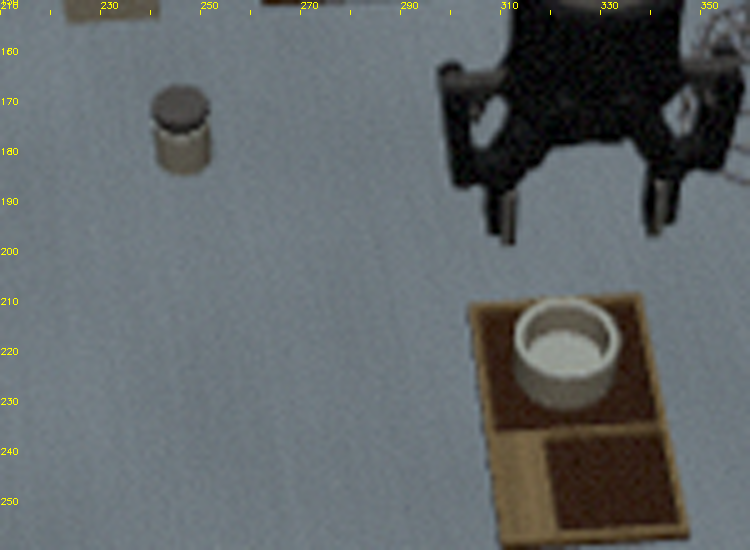

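Emit:
servo_tool([
  [[-2,-1.8,0,0,7],[-4,-3.6,0.2,0,7],[-4.2,-3.8,0.3,0,7],[-4.2,-3.8,0.4,0,7],[-3.2,-2.8,0.5,0,7],[-1.7,-1.6,0.4,0,7],[0,0,0,0,7],[0,0,0,0,7]],
])

```text
time: 40.7
eef_pos: [467.8, 7.9, 83.6]
orientation: [3.142, -0.0, -0.093]
force: [0.6, 0.5, -0.1]
opening: 69.8
```

```bash
python3 d.py 468,8,10
python3 - <<'E'
from h import *
s=img("side");t=img("top")
crop(s,190,120,110,80,6,"g26")
E
```

```text
t 40.7 tcp [467.8   7.9  83.6] yaw -0.093 rp [ 3.142 -0.   ] F [ 0.6  0.5 -0.1] op 69.8 q6 -0.05
468,8,10 -> tool cm [ 0.02 -0.01  7.36]
```

View pics/g26.png

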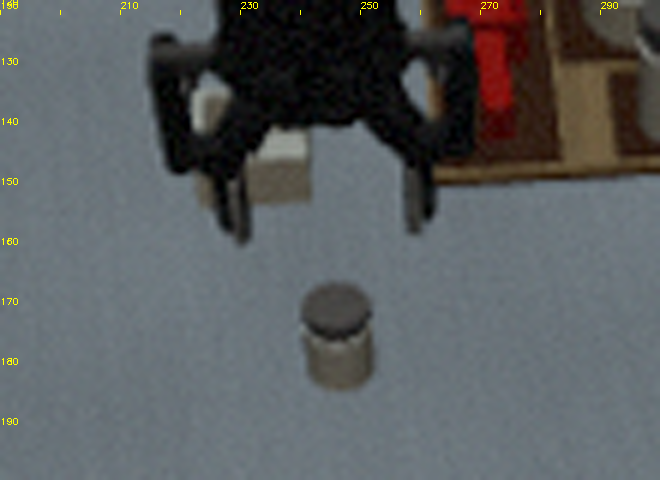

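Emit:
servo_tool([
  [[0,0,1.5,0,7],[0,0,2,0,7],[0,0,2,0,7],[0,0,1.2,0,7],[0,0,0.7,0,7],[0,0,0,0,7],[0,0,0,0,7]],
])

```text
time: 41.68
eef_pos: [467.6, 8.3, 10.3]
orientation: [-3.142, -0.001, -0.093]
force: [-1.2, 0.6, 0.3]
opening: 70.2
```

Emit:
servo_tool([
  [[0,0,0,0,6],[0,0,0,0,5],[0,0,0,0,4],[0,0,0,0,3],[0,0,0,0,2.4],[0,0,0,0,2.4],[0,0,0,0,2.4],[0,0,0,0,2.4]],
], newtons=40)

```text
time: 42.68
eef_pos: [467.3, 8.4, 10.1]
orientation: [-3.142, -0.0, -0.093]
force: [-1.5, -0.1, 5.0]
opening: 30.9
```

Emit:
servo_tool([
  [[0,0,-0.5,0,2.4],[0,0,-1.5,0,2.4],[0,0,-3,0,2.4],[0,0,-3,0,2.4],[0,0,-1,0,2.4],[0,0,0,0,2.4]],
])

```text
time: 43.42
eef_pos: [467.3, 8.4, 99.9]
orientation: [-3.142, -0.001, -0.093]
force: [-0.7, 0.8, -0.5]
opening: 30.8
```

```bash
python3 d.py 648.8,-258.8,90
python3 - <<'E'
from h import *
s=img("side");t=img("top")
crop(s,190,110,110,90,6,"g27")
E
```

```text
t 43.42 tcp [467.3   8.4  99.9] yaw -0.093 rp [-3.142e+00 -1.000e-03] F [-0.7  0.8 -0.5] op 30.8 q6 -0.05
648.8,-258.8,90 -> tool cm [20.56 24.91  1.01]
```

View pics/g27.png

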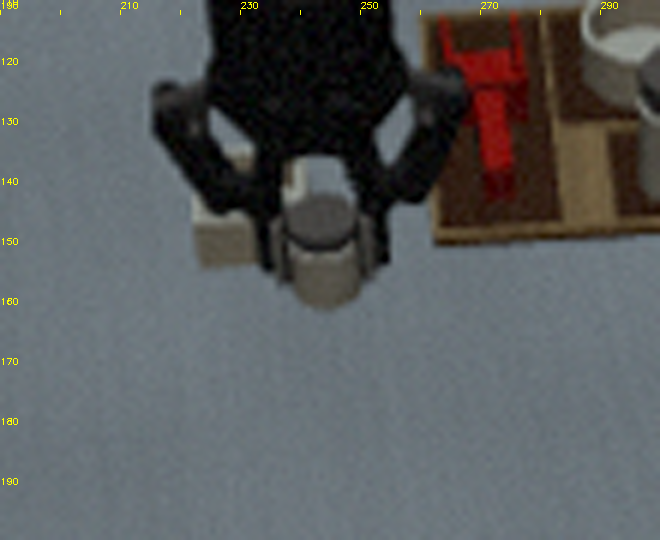

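Emit:
servo_tool([
  [[1,1.2,0,0,2.4],[2.7,3.3,0,0,2.4],[3.3,4,0,0,2.4],[3.3,4,0,0,2.4],[3.3,4,0.2,0,2.4],[3.3,4,0.2,0,2.4],[2.4,2.9,0.3,0,2.4],[1.2,1.4,0.3,0,2.4],[0,0,0,0,2.4],[0,0,0,0,2.4],[0,0,0,0,2.4]],
])

```text
time: 44.9
eef_pos: [648.0, -256.9, 90.0]
orientation: [-3.141, 0.0, -0.093]
force: [0.4, -0.5, 0.1]
opening: 30.9
```

```bash
python3 d.py 648.8,-258.8,19
python3 - <<'E'
from h import *
s=img("side");t=img("top")
crop(s,280,170,110,100,6,"g28")
E
```

```text
t 44.9 tcp [ 648.  -256.9   90. ] yaw -0.093 rp [-3.141  0.   ] F [ 0.4 -0.5  0.1] op 30.9 q6 -0.39
648.8,-258.8,19 -> tool cm [0.1  0.19 7.1 ]
```

View pics/g28.png

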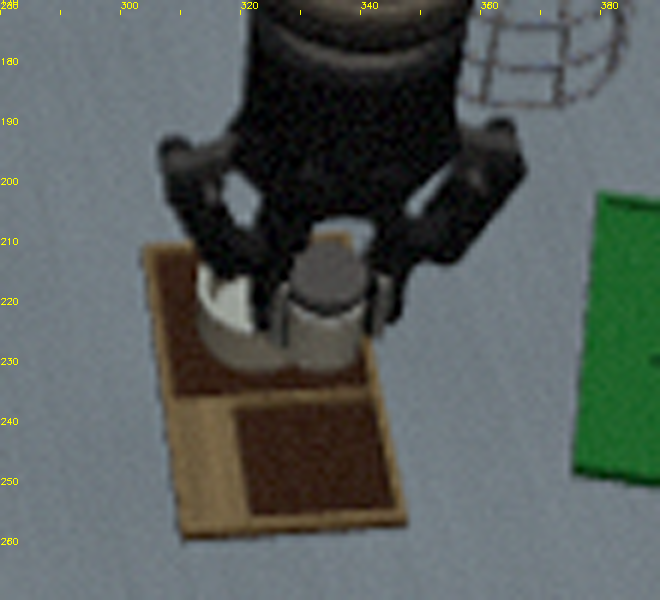

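Emit:
servo_tool([
  [[0.1,0.19,1.5,0,2.4],[0,0,2,0,2.4],[0,0,1.8,0,2.4],[0,0,1.2,0,2.4],[0,0,0.6,0,2.4],[0,0,0,0,2.4],[0,0,0,0,2.4]],
])

```text
time: 45.88
eef_pos: [649.5, -259.8, 19.6]
orientation: [3.141, -0.001, -0.093]
force: [-0.3, 0.6, -1.9]
opening: 30.7
```

```bash
python3 d.py 648.8,-258.8,13
python3 - <<'E'
from h import *
s=img("side");t=img("top")
crop(s,280,170,110,100,6,"g29")
E
```

```text
t 45.88 tcp [ 649.5 -259.8   19.6] yaw -0.093 rp [ 3.141e+00 -1.000e-03] F [-0.3  0.6 -1.9] op 30.7 q6 -0.4
648.8,-258.8,13 -> tool cm [-0.08 -0.1   0.66]
```

View pics/g29.png

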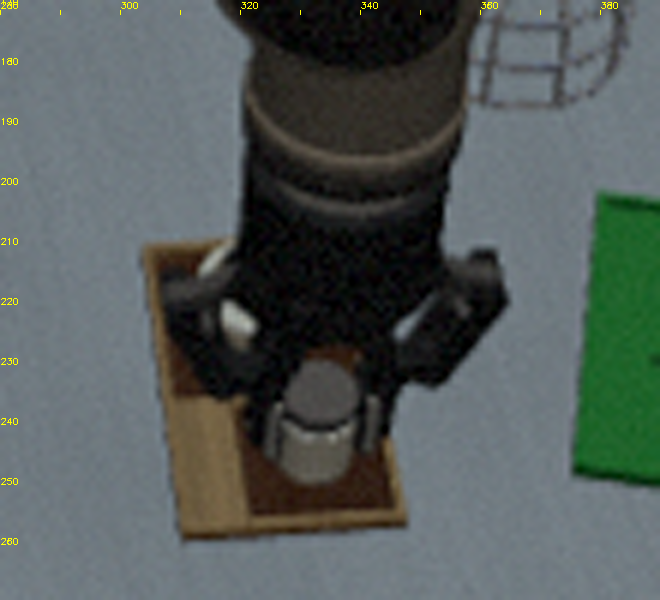

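Emit:
servo_tool([
  [[-0.05,-0.05,0.2,0,2.4],[0,0,0.2,0,2.4],[0,0,0.1,0,2.4],[0,0,0.1,0,2.4],[0,0,0,0,2.4],[0,0,0,0,2.4]],
])

```text
time: 46.72
eef_pos: [648.5, -259.0, 13.1]
orientation: [-3.142, -0.0, -0.093]
force: [-1.8, 1.1, 4.5]
opening: 30.9
```

Emit:
servo_tool([
  [[0,0,0.1,0,2.4],[0,0,0,0,2.4],[0,0,0,0,2.4]],
])

```text
time: 47.1
eef_pos: [648.6, -259.0, 13.1]
orientation: [3.141, -0.0, -0.093]
force: [-4.4, 2.1, 9.7]
opening: 30.7
```

Emit:
servo_tool([
  [[0,0,0,0,3.4],[0,0,0,0,3.8],[0,0,0,0,4.2],[0,0,0,0,4.2],[0,0,0,0,4.2],[0,0,-0.5,0,4.2],[0,0,-1,0,4.2],[0,0,-3,0,4.2],[0,0,-4,0,4.2],[0,0,-5,0,4.2],[-5,0,-3,0,5],[-6,0,0,0,5],[-6,0,0,0,5],[-6,0,0,0,5],[-3,0,0,0,5],[0,0,0,0,5],[0,0,0,0,5]],
])

```text
time: 49.22
eef_pos: [390.7, -235.4, 177.6]
orientation: [3.14, -0.002, -0.093]
force: [0.1, -0.9, 0.1]
opening: 50.0
```

```bash
python3 d.py
python3 - <<'E'
from h import *
s=img("side");t=img("top")
crop(s,210,90,150,120,5,"f1");crop(s,280,190,100,80,6,"f2")
cv2.imwrite("pics/f3.png",t["pixels"]);crop(t,130,150,100,80,6,"f4");crop(t,260,150,100,80,6,"f5")
E
```

```text
t 49.23 tcp [ 390.7 -235.4  177.6] yaw -0.093 rp [ 3.14e+00 -2.00e-03] F [ 0.1 -0.9  0.1] op 50.0 q6 -0.62
```

View pics/f1.png

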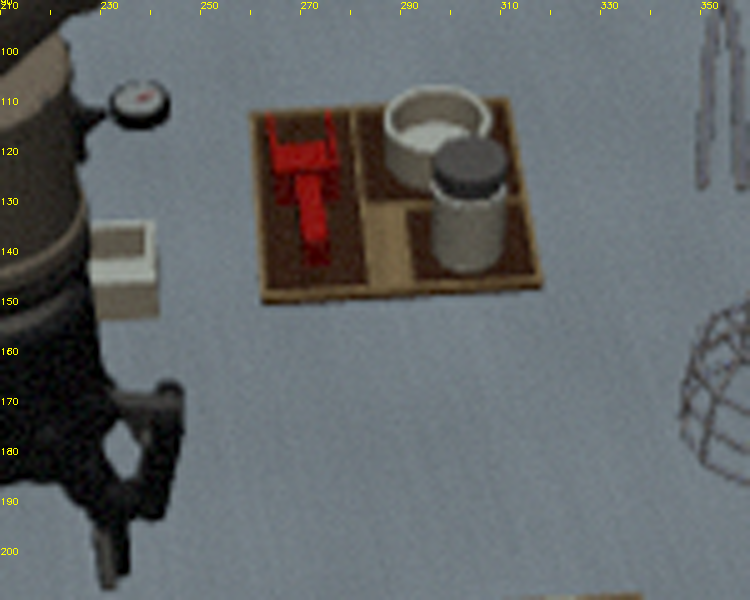

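View pics/f2.png

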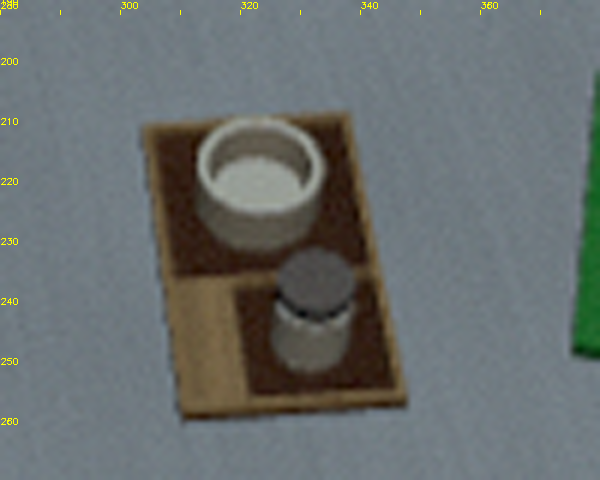

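View pics/f3.png

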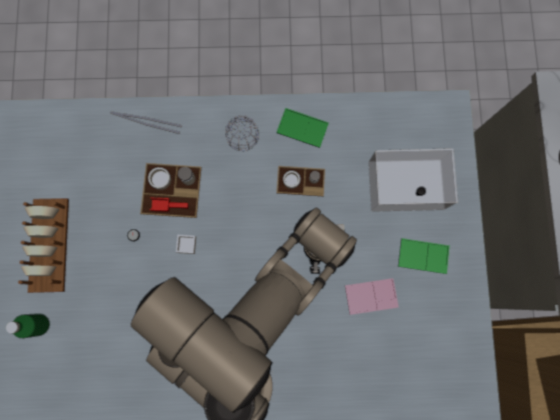

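View pics/f4.png

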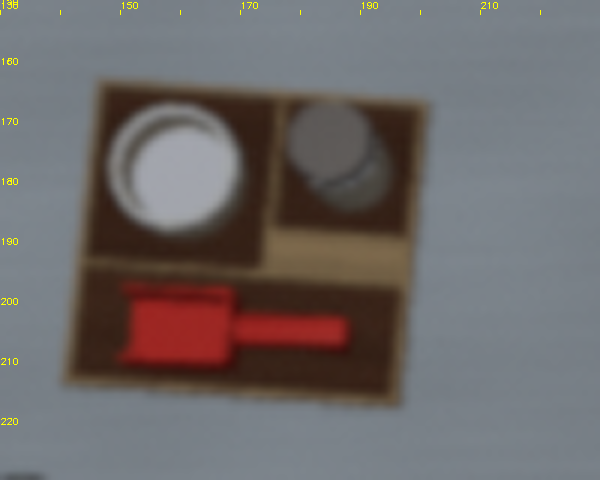

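View pics/f5.png

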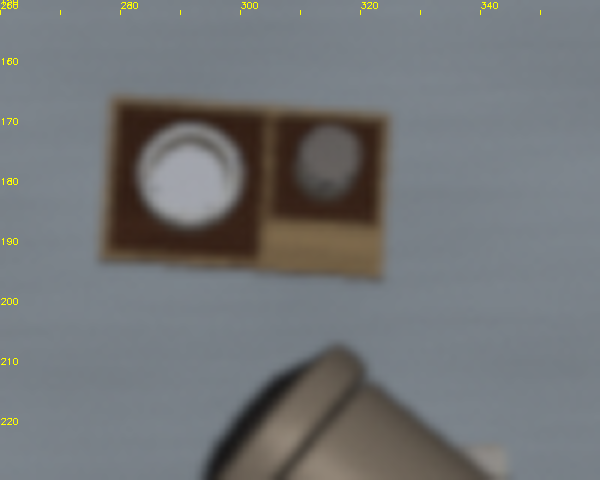

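The pictures show both kits complete. In the top view the large dish is at (160,179), the tall jar at (187,176), the scoop at (170,205), the small dish at (291,179) and the short jar at (315,178). All five are inside their compartments. The square dish (186,244) and lamp guard (242,133) have not moved.

```bash
python3 -c "
from rig import robot
print(robot.hand_in())"
```

```text
the job is handed in; nothing more can be done
None
```

Both feeding kits are made up and the job is handed in, at about 49 s of the 134 s allowed. I placed the pieces in the order asked:
- **Adult tray:** large dish, tall jar, then the scoop lengthwise in the channel.
- **Hatchling tray:** small dish, then short jar.

I lowered each piece until it touched the tray floor (about 5–10 N) before letting go, and dropped nothing.

In the last pictures from both cameras, all five pieces are upright inside their compartments. The square dish and lamp guard have not moved, and the arm is clear of everything.

No check failed. The two cameras disagreed by 1.5–5 mm on where things stood, so I used averages, and the clearances were larger than that. With the pieces held, the finger openings read about 1–3 mm below their stated widths. The rim and cap heights matched the text to about 2 mm.

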